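# Set a board's overhang for the saw and hold it

## Robot

A 6-joint arm with a two-finger parallel gripper is mounted at the origin on a cart in front of the work surface, level with it; the furniture and walls round the work are solid. World frame = base frame: x ahead of the robot, y to its left, z up, the work surface at z = 0. Lengths are in m, angles in degrees, forces in N, time in s.
With the tool pointing down it reaches from about 0.25 to 0.725 m from the base axis. Payload 9.7 kg.
Tool frame: the origin (TCP) lies between the finger pads; the fingertips stand 19 mm ahead of it and the grasp point (between the pads) is the TCP; z points along the fingers, y is the line along which they close (so a half turn about z gives the same grasp; the last joint's range is limited). The gripper opens to 85 mm and grips with 20 to 120 N. Pads are 22 mm wide; open, the fingers measure 114 mm over their backs; the gripper's body (76 mm by 85 mm) begins 54 mm behind the grasp point. The pads swing forward as they close: fully open they stand 13 mm farther back than shut.
Start: joints at [75.516, 4.979, 10.078, 95.1, 0, 90], TCP at [0.138, 0.533, 0.25] pointing down, gripper open.
Joint ranges: [-179.16, 179.16], [-48.56, 103.87], [-65.8, 70.77], [-126.05, 130.52], [-82.76, 87.17], [-180, 180]. Speed limits (degrees/s): [127.2, 127.2, 147.25, 180, 180, 180].

## Interface

Orientations are given as [roll, pitch, yaw] about the fixed x, y, z axes, in that order (R = Rz(yaw) Ry(pitch) Rx(roll)).
In Python, from workcell import telemetry, camera, calibration, workorder gives the robot as it stands.
- The arm moves only by the tool play_rows, never from a script. Its argument "increments" is a list of rows, each a list of 3 entries, a list of its own where there are three numbers: the shift along the tool's x, y, z in mm, then the turn, a rotation vector about the tool's x, y, z in degrees, then the closure, from 0 (fully open) to 1 (shut). In form: [[[x, y, z], [ax, ay, az], jaw], ...]. A call has 1 to 20 rows; each row is the pose to reach, as a shift and turn from the pose commanded when the call began, along the tool's axes at that moment; what a row does not reach only later rows make up. A row lasts 1/10 s, in which the tool goes at most 50 mm and 8.59 degrees, less where a joint would pass 70% of its speed; a pose out of reach is approached as far as the arm can. A call with a gripper value outside its range is refused whole. The fingers move at their own pace and stop on an object; "grip_force" is the grip in N (left out, the last holds). Time passes only in rows, so rows that repeat a pose let the fingers close. It gives the time, the measured TCP pose, the force, the opening and the grip force at its end, in the units of the state.
- telemetry.get_obs(): the state, without advancing time (a new reading comes with each control period).
- camera(name): name is "side" or "top"; returns (picture, depth): 400x640x3 uint8, red, green, blue; 400x640 float32, m along the optical axis (not along the pixel's ray), 0 where there is no reading.
- calibration(name): a dict with "vertical_fov" (degrees; the focal length in pixels is half the picture's height over the tangent of half this angle, whatever the lens; pixels are square), "cx", "cy" (the principal point, pixels), "k1" (the pictures are not rectified: a ray, as slopes to the right and down, at radius r is drawn at 1 + k1 r^2 times it, then the intrinsics apply), "rvec" (rotation vector, rad) and "tvec" (3), from world to camera coordinates, as OpenCV has them. Camera axes: x right, y down, z forward; pixel columns grow to the right and rows downward; lengths in m; the calibration is good to about 2 mm. A picture is of the moment at which its call begins. calibration takes no time and is no camera call.
- workorder.job_done(): hands the job in; it is judged then, once.
The state is a dict: "time": time; "q": joint angles; "qd": joint speeds; "joint_efforts": joint torques, N m; "ee_pos": TCP position; "tcp_rot": TCP orientation; "wrist_force": force on the tool from outside, world axes, zero at the start; "torque": the same for the moment, N m; "opening": finger opening in m; "grasp_force": force on a finger pad.
Only numpy, scipy, OpenCV 4.12 (cv2) and the standard library are available. Lean on these libraries where they do the work, as an engineer would, in place of code of your own. Each camera call takes 0.05 s, during which the arm holds its last target. There are 200 camera calls.

## Task

Get the board ready to be sawn: first push the open drawer of the low blue-fronted chest fully shut, then slide the board lying on the chest outward over the drawer front, flat on the chest and square to it, until its white-painted end is level with the red pointer of the setting gauge. More than half of the board then hangs over the edge and would tip off, so finish while holding its other end: the program ends with the gripper still on the board, the board lying level on the chest and not moving. Do not lift the board or lean it on the gauge, and leave the other tools on the bench where they are.

Things in the scene. Friction and masses are not known exactly. Their poses are not given: they have to be found in the camera images.
- chest: Low tool chest fixed on the bench, grey with one blue-fronted drawer: 260 mm deep (its x), 150 mm wide (its y), 75 mm high. Origin: centre of its underside, on the bench. The drawer comes out at its own -x side, roughly the robot's right (world -y). Its flat top, 75 mm above the bench, spans x = -115 to +130 mm; the shut drawer's front face is at x = -130 mm, its upper edge 63 mm above the bench.
- chest_drawer0 (a joint): How far the chest's drawer is open, in m: 0 shut, grows as it comes out along the chest's -x. It slides with light friction (1 to 2 N) and stays where it is left.
- chest_drawer0_handle (a point): Middle of the drawer's bar handle: an 11 mm round steel bar, 86 mm long along the chest's y, 35 mm in front of the drawer front, 42 mm above the bench (chest's x = -165 mm when shut, less the opening). Push on the bar or the front. Room is scarce towards the gauge (chest's -y): push at the middle or a little to the +y side.
- board: Loose light-brown wooden board, 240 mm long (its x), 46 mm wide (its y), 20 mm thick, 0.11 to 0.23 kg. Origin: centre of its underside. It lies flat on the chest's top, along the chest's depth; its -x end is painted white.
- board_end (a point): Middle of the lower edge of the board's white-painted end (the board's x = -120 mm): the end that is slid outward.
- board_tail (a point): Middle of the lower edge of the board's plain end (the board's x = +120 mm): this end stays over the chest.
- gauge: Setting gauge that stands fixed on the bench in front of the chest, to one side of the board's way (the chest's -y side): dark steel foot 70 x 45 mm, slim post 137 mm high, small arm with a red conical pointer. Origin: on the bench under the arm, 10 mm from the post's axis. Its axes are parallel to the chest's; the arm points along its +y, towards the board's way.
- gauge_tip (a point): Tip of the red pointer, 107 mm above the bench (12 mm above the board's upper face), at the gauge's y = +44 mm: the mark. The tip ends 55 mm short of the chest's centre line, so a board near the centre line passes beside it with about 30 mm to spare. Board end level with it = same place along the chest's x axis.
- pliers: Bystander: loose pliers with black handles, 163 x 114 x 12 mm, origin under their centre. Leave alone.
- wax_tin: Bystander: loose round cream tin, 75 mm across, 29 mm high, origin under its centre. Leave alone.
- flat_tin: Bystander: loose flat black tin with rounded corners, 58 x 88 x 30 mm, origin under its centre. Leave alone.
Not all that is in view belongs to the job. Leave any orange look-alike of the gauge alone.

How it is judged:
By the outcome, as a careful person would: the job done as asked, in the order asked, and still so for the second after the job is handed in, while the arm keeps its last pose, push and grip.
It also fails if it takes over 48 s, if anything falls off the work surface, if the arm or the gripper's body presses on something with over 40 N, if the wrist force passes 120 N, or if a joint passes its speed limit or range.

## Working session

There is one attempt and no reset: what is moved stays moved. The work goes in short steps, Python scripts to look and compute and a tool call to move; the robot and the scene stay as the last step left them, time stands still between calls to the robot, and variables do not carry over. Pictures are saved under pics/ and viewed, at most 10 in all, crops included, and the job is handed in when it is done.

Besides the shell and the picture viewer there is one more tool, called after "Call:" as name([rows], argument=value, ...), one row to a line, values as JSON. play_rows: Moves the arm, as the interface text tells. Its arguments: {"type":"object","properties":{"increments":{"type":"array"},"grip_force":{"type":"number"}},"required":["increments"]}

```bash
mkdir -p pics; cat > h.py <<'E'
import numpy as np,cv2
from workcell import telemetry,camera,calibration,workorder
def cal(n):
    c=calibration(n);f=200/np.tan(np.radians(c['vertical_fov'])/2)
    K=np.array([[f,0,c['cx']],[0,f,c['cy']],[0,0,1.]]);R=cv2.Rodrigues(np.array(c['rvec'],float))[0]
    return K,np.array([c['k1'],0,0,0.]),R,np.array(c['tvec'],float).ravel()
def rays(n,uv):
    K,D,R,t=cal(n);p=cv2.undistortPoints(np.array(uv,float).reshape(-1,1,2),K,D).reshape(-1,2)
    d=np.c_[p,np.ones(len(p))]@R; return -R.T@t,d
def onz(n,uv,z):
    c,d=rays(n,uv); return c+d*((z-c[2])/d[:,2])[:,None]
def cloud(n,depth):
    v,u=np.mgrid[:400,:640];c,d=rays(n,np.c_[u.ravel(),v.ravel()])
    return (c+d*depth.reshape(-1,1)).reshape(400,640,3)
def tri(a,b):
    c1,d1=rays('side',[a]);c2,d2=rays('top',[b]);s=np.linalg.lstsq(np.c_[d1[0],-d2[0]],c2-c1,rcond=None)[0]
    p,q=c1+s[0]*d1[0],c2+s[1]*d2[0];return (p+q)/2,np.linalg.norm(p-q)
def proj(n,P):
    K,D,R,t=cal(n);return cv2.projectPoints(np.array(P,float).reshape(-1,1,3),cv2.Rodrigues(R)[0],t,K,D)[0].reshape(-1,2)
E
python3 - <<'E'
from h import *
for n in('side','top'):
    im,d=camera(n);cv2.imwrite(f'pics/{n}0.png',im[:,:,::-1]);np.savez(f'{n}0',im=im,d=d);print(n,cal(n)[2:],calibration(n))
print(telemetry.get_obs())
E
```

```text
side (array([[-0.99424448, -0.10606232, -0.01512291],
       [-0.05994651,  0.66774237, -0.74197475],
       [ 0.08879377, -0.73679774, -0.67025723]]), array([0.57244123, 0.08814517, 1.5139157 ])) {'vertical_fov': 49.60309585591061, 'cx': 315.2429056456006, 'cy': 198.7081470779638, 'k1': 0.0201705190316239, 'rvec': array([ 0.14031879, -2.81657582,  1.2499309 ]), 'tvec': array([0.57244123, 0.08814517, 1.5139157 ])}
top (array([[-0.01673407, -0.99984969,  0.00453633],
       [-0.99557622,  0.01624268, -0.09254274],
       [ 0.09245515, -0.00606488, -0.99569838]]), array([0.01076827, 0.56892126, 1.72690525])) {'vertical_fov': 45.74508314826648, 'cx': 327.2480237698245, 'cy': 202.89406927719781, 'k1': 0.04324694493570495, 'rvec': array([ 2.15842362, -2.19438882,  0.10666245]), 'tvec': array([0.01076827, 0.56892126, 1.72690525])}
{'time': 0.1, 'q': array([ 7.55151864e+01,  5.00774309e+00,  1.00402936e+01,  9.50997943e+01,
       -3.27660855e-04,  8.99992769e+01]), 'qd': array([-0.07125118, -0.0813248 ,  0.0631297 , -0.13458108,  0.0280296 ,
       -0.03433062]), 'joint_efforts': array([ 5.82006451e-04, -5.21563661e+01,  4.65654230e+01,  1.59541512e-02,
        3.41951329e-05, -2.94185293e-05]), 'ee_pos': array([0.13752492, 0.53234538, 0.24966757]), 'tcp_rot': array([-1.79932756e+02,  3.26811975e-04,  1.65515910e+02]), 'wrist_force': array([-0.56990577, -0.14833121,  0.38462161]), 'torque': array([-0.02289411,  0.00908144, -0.07010862]), 'grasp_force': 0.0, 'opening': 0.08546216348199026}
```

View pics/side0.png

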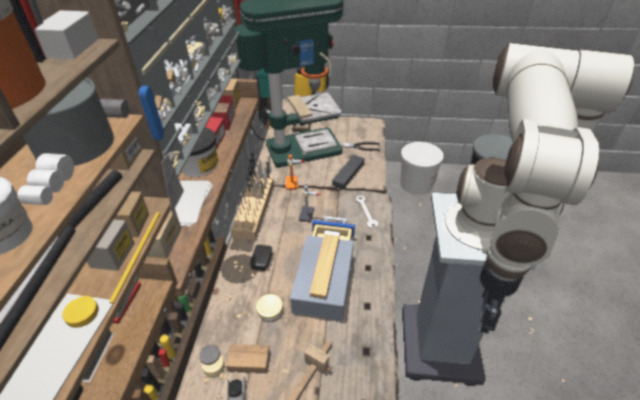

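View pics/top0.png

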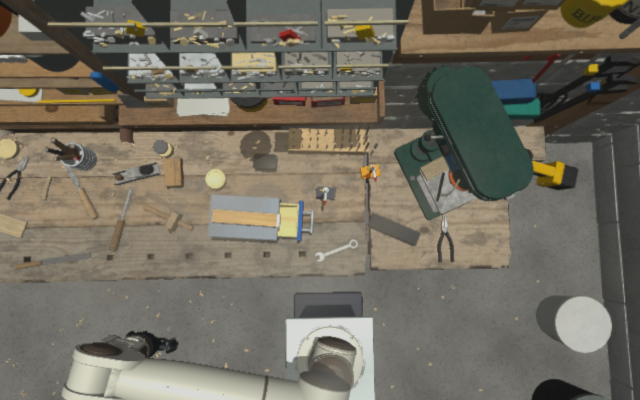

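The chest with the board is at top (245,218) and side (323,275). There are two gauge candidates: the dark one at top (325,195) / side (308,203), and an orange one at top (370,172) / side (291,180). The dark one with the red pointer fits the description, and the orange one is the look-alike. I'll confirm this in one enlarged crop.

```bash
python3 - <<'E'
from h import *
s=np.load('side0.npz')['im'];t=np.load('top0.npz')['im']
a=cv2.resize(s[165:325,280:380],None,fx=3.75,fy=3.75,interpolation=cv2.INTER_CUBIC)
b=cv2.resize(t[155:275,200:385][:,:],None,fx=2.3,fy=2.3,interpolation=cv2.INTER_CUBIC)
c=np.zeros((600,800,3),np.uint8);c[:,:375]=a;c[:b.shape[0],375:375+b.shape[1]]=b[:,:425]
e=cv2.resize(t[175:245,275:335],None,fx=4.5,fy=4.5,interpolation=cv2.INTER_CUBIC);c[285:600,375:375+e.shape[1]]=e[:315]
cv2.imwrite('pics/crop1.png',c[:,:,::-1])
E
```

```text
(no output)
```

View pics/crop1.png

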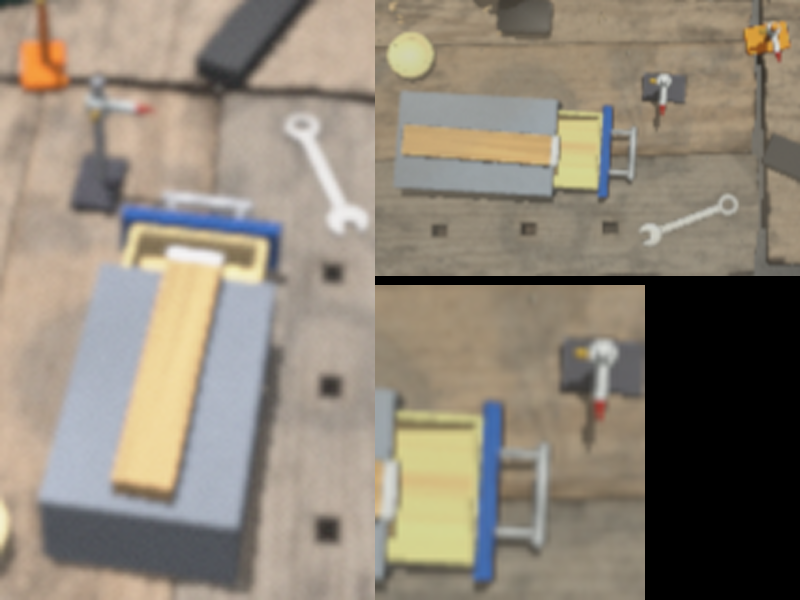

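The crop confirms it: the dark-footed gauge has the red tip, at side ≈(320,194) and top ≈(325,204). The drawer is open and the board's white end is at top ≈(279,220). Next I'll measure these.

```bash
cat > m.py <<'E'
from h import *
def big(m):
    n,l,s,c=cv2.connectedComponentsWithStats(m.astype(np.uint8));k=1+np.argmax(s[1:,4]);return l==k
def measure(ti,si,td=None,sd=None,verbose=1):
    out={}
    for n,im,win in(('top',ti,(195,165,345,260)),('side',si,(280,165,380,325))):
        hsv=cv2.cvtColor(im,cv2.COLOR_RGB2HSV).astype(int);H,S,V=hsv[...,0],hsv[...,1],hsv[...,2]
        w=np.zeros(H.shape,bool);w[win[1]:win[3],win[0]:win[2]]=1
        red=w&((H<6)|(H>172))&(S>120)&(V>90)
        out[n,'red']=np.argwhere(big(red))[:,::-1]
        out[n,'H']=(H,S,V,w)
    return out
E
python3 - <<'E'
from m import *
T=np.load('top0.npz');S=np.load('side0.npz')
o=measure(T['im'],S['im'])
for n in('top','side'):
    print(n,'red',o[n,'red'].tolist())
    H,Sa,V,w=o[n,'H']
    P=cloud(n,(T if n=='top' else S)['d'])
    for name,uvs in {'top':{'chest':(230,204),'board':(245,218),'white':(279,220),'front':(302,220),'floorin':(290,220)},'side':{'chest':(310,265),'board':(325,260),'white':(332,234)}}[n].items():
        u,v=uvs; print(n,name,H[v,u],Sa[v,u],V[v,u],P[v,u].round(4))
E
```

```text
Traceback (most recent call last):
  File "m.py", line 10, in measure
    out[n,'red']=np.argwhere(big(red))[:,::-1]
                             ~~~^^^^^
  File "m.py", line 3, in big
    n,l,s,c=cv2.connectedComponentsWithStats(m.astype(np.uint8));k=1+np.argmax(s[1:,4]);return l==k
                                                                     ~~~~~~~~~^^^^^^^^^
ValueError: attempt to get argmax of an empty sequence
```

```bash
python3 - <<'E'
from m import *
T=np.load('top0.npz');S=np.load('side0.npz')
t=T['im'].astype(int);s=S['im'].astype(int)
r=lambda i:i[...,0]-i[...,1:].max(-1)
print('top redness u320..331,v194..209');print(r(t)[194:210,319:332])
print('side u312..326 v188..199');print(r(s)[188:200,310:327])
for n,D,q in(('top',T,{'chest':(230,204),'chest2':(230,232),'board':(245,218),'white':(279,220),'front':(302,220)}),('side',S,{'chest':(310,265),'board':(325,260),'white':(332,234)})):
    P=cloud(n,D['d'])
    for k,(u,v) in q.items(): print(n,k,D['im'][v,u],P[v,u].round(4))
E
```

```text
top redness u320..331,v194..209
[[-1 -1  0  1  0 -2 -2 -2 -1 -2 -3 -2 -2]
 [-2 -1  1  1  0 -1 -2 -1 -2 -2 -2 -1 -3]
 [ 1  1  2  1  0 -1 -2 -2 -1 -2 -2 -3 -2]
 [ 2  2  2  1  0 -2 -2 -1 -1 -2 -2 -3 -2]
 [ 5  4  3  3  0 -2 -2 -1  1  2  2 -1  0]
 [13  9  8  7  4  1  2  4 11 13 11  7  5]
 [17 14 10 10 19 32 33 21 16 17 16 13 13]
 [18 17 15 12 34 81 83 34 19 18 16 16 15]
 [19 19 16 13 34 84 83 29 17 16 16 16 16]
 [19 18 16 13 29 68 69 23 17 16 16 17 17]
 [20 19 18 12 22 48 56 21 17 18 17 17 18]
 [20 19 18 12 15 24 30 19 18 18 16 17 17]
 [19 18 14 11 12 17 19 18 17 17 17 17 17]
 [18 17 11 10 11 16 17 17 17 17 16 16 17]
 [18 15 11 10 13 17 16 18 17 16 16 16 15]
 [17 15 11 10 12 15 16 17 16 15 15 14 14]]
side u312..326 v188..199
[[21 18 17 16 15 17 17 17 15 14 12 14 14 13 13 14 10]
 [22 22 21 21 20 20 22 20 18 19 18 18 18 19 19 19 16]
 [21 22 22 21 22 23 23 23 23 23 21 21 22 22 24 22 24]
 [10 12 13 16 18 22 28 29 26 25 23 23 23 25 24 24 24]
 [ 1  2  3  3  7 16 33 42 41 36 31 26 24 25 24 23 25]
 [-4 -5 -3 -1  2 19 45 65 65 57 42 33 27 25 25 25 25]
 [ 3  3  2  2  4 19 43 68 72 60 51 39 29 26 24 25 24]
 [14 14 13 14 14 18 32 42 43 39 37 34 29 25 24 25 25]
 [19 19 22 20 21 21 23 25 27 27 27 29 26 24 25 24 23]
 [21 20 23 21 21 22 22 21 22 23 26 25 23 24 25 24 24]
 [21 21 22 25 24 22 21 20 22 21 22 23 25 24 24 24 22]
 [21 23 24 23 24 23 23 23 22 23 22 23 24 24 26 26 24]]
top chest [153 157 156] [0.5658 0.3494 0.0794]
top chest2 [151 158 159] [0.4659 0.3493 0.0783]
top board [206 173 119] [0.5142 0.2945 0.0881]
top white [190 190 182] [0.5045 0.1732 0.0975]
top front [93 89 93] [0.5056 0.0941 0.0546]
side chest [173 181 193] [0.5585 0.2987 0.0757]
side board [238 212 155] [0.5145 0.2881 0.0911]
side white [240 234 225] [0.5017 0.1845 0.095 ]
```

```bash
cat > e.py <<'E'
from h import *
def cross(x,a,b,thr=None):
    # subpixel half crossing nearest steepest gradient in x[a:b]
    s=x[a:b].astype(float);lo,hi=s[0],s[-1];m=(lo+hi)/2
    g=np.argmax(np.abs(np.diff(s)));
    for k in sorted(range(len(s)-1),key=lambda k:abs(k-g)):
        if (s[k]-m)*(s[k+1]-m)<=0 and s[k]!=s[k+1]: return a+k+(m-s[k])/(s[k+1]-s[k])
    return np.nan
def line(u,v):
    u,v=np.array(u,float),np.array(v,float);ok=~np.isnan(v);u,v=u[ok],v[ok]
    for _ in range(4):
        p=np.polyfit(u,v,1);r=v-np.polyval(p,u);k=abs(r)<max(2*np.median(abs(r)),.15);u,v=u[k],v[k]
    return p,len(u),np.std(r)
E
python3 - <<'E'
from e import *
t=np.load('top0.npz')['im'].astype(int);f=t[...,0]-t[...,2]
print('col 230',f[190:245,230]);print('col 260',f[190:245,260]);print('row 219',f[219,200:320]);print('row219 V',t[219,200:320].sum(1)//3)
print('row 204',f[204,200:320])
s=np.load('side0.npz')['im'].astype(int);g=s[...,0]-s[...,2]
print('side row260',g[260,285:365]);print('side row290',g[290,285:365])
E
```

```text
col 230 [40 38 34 35 33 15  1 -4 -4 -4 -4 -4 -3 -4 -3 -4 -4 -4 -4  1 41 74 81 81
 83 83 83 84 84 83 82 79 72 45  5 -5 -5 -6 -7 -7 -8 -7 -8 -9 -8 -9 -7  0
 13 18 20 25 28 27 28]
col 260 [ 31  32  31  31  31  31  27   8  -2  -3  -3  -3  -3  -3  -4  -5  -5  -7
  -8  -9  -8  -6  31  73  87  88  92  92  90  88  91  90  90  92  87  55
   1 -10  -9  -9  -9  -9 -10 -11 -10  -9  -9  -9  -7   1  14  15  17  20
  23]
row 219 [  40   41   42   42   42   41   41   41   33   12    2   35   70   81
   82   81   83   82   82   82   83   83   83   83   83   83   83   83
   84   83   83   83   83   83   83   83   83   82   83   85   86   87
   87   87   88   88   89   90   91   90   90   90   91   91   91   90
   90   90   89   89   88   89   89   89   88   90   89   90   90   89
   89   89   90   88   89   82   46    8    5    8   43   79   82   81
   81   82   82   82   83   83   84   83   82   83   83   83   76   46
  -42  -93 -101  -84   -1   37   43   42   41   40   39   32   10    2
    3   14   33   36   37   38   37   37]
row219 V [129 132 137 138 137 136 136 136 139 145 150 159 162 161 161 16
[... 1018 characters left out ...]
 32   38   41   42   45]
side row260 [ 35  31  31  30  30  29  30  30  29  30  30  31  33  28  15  -1 -16 -20
 -20 -19 -20 -19 -20 -20 -21 -20 -20 -19 -19 -21 -18  -6  29  65  81  82
  82  81  83  81  83  80  78  78  80  83  85  84  63  15 -13 -19 -21 -20
 -19 -22 -20 -19 -20 -20 -19 -20 -19 -21 -19 -14  -8   3   9  10  14  19
  20  24  26  26  25  24  26  26]
side row290 [ 50  49  51  49  47  42  27   1 -14 -21 -22 -22 -22 -21 -21 -22 -21 -22
 -20 -23 -22 -22 -20 -14  12  51  75  83  83  81  83  81  81  82  82  82
  82  83  81  80  82  81  45  -1 -17 -19 -20 -19 -21 -21 -20 -20 -20 -19
 -21 -20 -20 -21 -19 -19 -16 -11   3  11  15  19  21  26  26  26  28  26
  26  26  27  27  28  27  27  26]
```

```bash
cat >> e.py <<'E'
def top_measure(t,u0,u1,name=''):
    pass
E
python3 - <<'E'
from e import *
t=np.load('top0.npz')['im'].astype(int);f=t[...,0]-t[...,2]
us=range(216,272)
def L(u,lo,hi): return line(u,[cross(f[:,k],lo(k),hi(k)) for k in u])
cf=L(us,lambda k:191,lambda k:202)
cn=L(us,lambda k:233,lambda k:244)
bf=L(us,lambda k:204,lambda k:217)
bn=L(us,lambda k:219,lambda k:231)
for n,p,z in(('chest far',cf,.075),('chest near',cn,.075),('board far',bf,.095),('board near',bn,.095)):
    P=onz('top',[[218,np.polyval(p[0],218)],[270,np.polyval(p[0],270)]],z);d=P[1]-P[0]
    print(n,p[1:],P[:,:2].round(4).tolist(),'yaw of -chestx dir',np.degrees(np.arctan2(d[1],d[0])).round(2))
vs=range(214,226)
def M(v,a,b): return line(v,[cross(f[k],a,b) for k in v])
le=M(vs,210,218);re=M(vs,272,278); re2=line(vs,[cross(t[k].sum(1),273,278) for k in vs])
cl=M(range(200,208),204,216);
fr=M(range(200,235),294,300)
for n,p,z,v in(('board tail',le,.095,(214,225)),('brown/white',re,.095,(214,225)),('chest back .075',cl,.075,(200,208)),('front back edge .063',fr,.063,(202,234))):
    P=onz('top',[[np.polyval(p[0],k),k] for k in v],z);print(n,p[1:],P[:,:2].round(4).tolist())
v=220;print('white outer', [onz('top',[[cross(f[v],277,283),v]],.085)[0].round(4), cross(f[v],277,283)])
hb=t.sum(-1);print('handle row', [ (v,hb[v,305:318].tolist()) for v in(215,222,230)])
print('handle depth cloud',onz('top',[[312-.3,221]],.047))
for a in([321.6,193.8],[322,193.9]):
  for b in([324.6,204.9],): print(tri(a,b),onz('top',[b],.107))
E
```

```text
chest far (45, np.float64(0.06578934063017751)) [[0.6022, 0.3932], [0.5879, 0.2071]] yaw of -chestx dir -94.39
chest near (54, np.float64(0.07472790921597593)) [[0.4484, 0.3924], [0.4353, 0.2079]] yaw of -chestx dir -94.04
board far (55, np.float64(0.05634438279443158)) [[0.5469, 0.3885], [0.5297, 0.2051]] yaw of -chestx dir -95.38
board near (54, np.float64(0.0751507132701024)) [[0.5006, 0.3882], [0.4835, 0.2053]] yaw of -chestx dir -95.33
board tail (7, np.float64(0.03128669500581578)) [[0.5299, 0.4104], [0.4911, 0.4143]]
brown/white (11, np.float64(0.04186619260122027)) [[0.5261, 0.183], [0.4872, 0.1857]]
chest back .075 (8, np.float64(0.02558156145381252)) [[0.5818, 0.4216], [0.553, 0.4227]]
front back edge .063 (28, np.float64(0.06440844543517306)) [[0.5706, 0.1053], [0.4551, 0.1124]]
white outer [array([0.5052, 0.171 , 0.085 ]), np.float64(279.9714285714286)]
handle row [(215, [274, 273, 274, 276, 282, 352, 501, 564, 444, 402, 392, 388, 392]), (222, [280, 290, 289, 285, 273, 325, 467, 483, 343, 295, 294, 298, 301]), (230, [465, 462, 462, 462, 460, 489, 539, 425, 351, 377, 382, 383, 382])]
handle depth cloud [[0.50183878 0.05919501 0.047     ]]
(array([0.55278705, 0.01127315, 0.10720943]), np.float64(0.0035433217942531514)) [[0.55458382 0.01131123 0.107     ]]
(array([0.55211179, 0.01126107, 0.10690088]), np.float64(0.004943251659683021)) [[0.55458382 0.01131123 0.107     ]]
```

```bash
cat > g.py <<'E'
from h import *
from scipy.spatial.transform import Rotation as Rn
YAW=85.7;C=np.array([.5193,.2939]);ex=np.array([np.cos(np.radians(YAW)),np.sin(np.radians(YAW))]);ey=np.array([-ex[1],ex[0]])
def ch2w(x,y):return C+x*ex+y*ey
def w2ch(p):d=np.array(p)[:2]-C;return np.array([d@ex,d@ey])
def inc(x,y,z,yaw=YAW):
    o=telemetry.get_obs();R=Rn.from_euler('xyz',o['tcp_rot'],degrees=True);p=np.r_[ch2w(x,y),z]
    T=Rn.from_euler('xyz',[180,0,yaw],degrees=True)
    print('now ch',w2ch(o['ee_pos']).round(4),o['ee_pos'][2].round(4),'shift mm',(R.inv().apply(p-o['ee_pos'])*1e3).round(1),'turn',(R.inv()*T).as_rotvec(degrees=True).round(2),'t',o['time'],'F',o['wrist_force'].round(1))
E
python3 -c "
from g import *
inc(-.283,.015,.25)"
```

```text
now ch [0.2091 0.3986] 0.2497 shift mm [-4.646e+02 -4.166e+02  2.000e-01] turn [-6.000e-02  5.000e-02  7.982e+01] t 0.1 F [-0.6 -0.1  0.4]
```

Call:
play_rows([
  [[-465,-417,0],[0,0,79.8],1],
  [[-465,-417,0],[0,0,79.8],1],
  [[-465,-417,0],[0,0,79.8],1],
  [[-465,-417,0],[0,0,79.8],1],
  [[-465,-417,0],[0,0,79.8],1],
  [[-465,-417,0],[0,0,79.8],1],
  [[-465,-417,0],[0,0,79.8],1],
  [[-465,-417,0],[0,0,79.8],1],
  [[-465,-417,0],[0,0,79.8],1],
  [[-465,-417,0],[0,0,79.8],1],
  [[-465,-417,0],[0,0,79.8],1],
  [[-465,-417,0],[0,0,79.8],1],
  [[-465,-417,0],[0,0,79.8],1],
  [[-465,-417,0],[0,0,79.8],1],
  [[-465,-417,0],[0,0,79.8],1],
  [[-465,-417,0],[0,0,79.8],1],
  [[-465,-417,0],[0,0,79.8],1],
  [[-465,-417,0],[0,0,79.8],1],
])

```text
time: 1.9
ee_pos: [0.4832, 0.0133, 0.2505]
tcp_rot: [180.0, -0.0, 85.8]
wrist_force: [-0.6, -0.4, 0.6]
opening: -0.0001
grasp_force: 0.0
```

```bash
python3 -c "
from g import *
inc(-.283,.015,.05);inc(-.1815,.015,.05)"
```

```text
now ch [-0.2825  0.015 ] 0.2505 shift mm [-5.000e-01 -1.000e-01  2.005e+02] turn [ 0.03 -0.    0.1 ] t 1.9 F [-0.6 -0.4  0.6]
now ch [-0.2825  0.015 ] 0.2505 shift mm [1.010e+02 1.000e-01 2.005e+02] turn [ 0.03 -0.    0.1 ] t 1.9 F [-0.6 -0.4  0.6]
```

Call:
play_rows([
  [[0,0,40],[0,0,0],1],
  [[0,0,80],[0,0,0],1],
  [[0,0,120],[0,0,0],1],
  [[0,0,160],[0,0,0],1],
  [[0,0,185],[0,0,0],1],
  [[0,0,200],[0,0,0],1],
  [[0,0,200],[0,0,0],1],
  [[10,0,200],[0,0,0],1],
  [[20,0,200],[0,0,0],1],
  [[28,0,200],[0,0,0],1],
  [[36,0,200],[0,0,0],1],
  [[44,0,200],[0,0,0],1],
  [[52,0,200],[0,0,0],1],
  [[60,0,200],[0,0,0],1],
  [[68,0,200],[0,0,0],1],
  [[76,0,200],[0,0,0],1],
  [[82,0,200],[0,0,0],1],
  [[88,0,200],[0,0,0],1],
  [[88,0,200],[0,0,0],1],
])

```text
time: 3.8
ee_pos: [0.49, 0.101, 0.0502]
tcp_rot: [-180.0, -0.0, 85.8]
wrist_force: [0.8, 0.9, 0.6]
opening: -0.0001
grasp_force: 0.0
```

```bash
python3 - <<'E'
from e import *
im,d=camera('side');t,dt=camera('top');np.savez('s1',im=im);np.savez('t1',im=t)
a=cv2.resize(im[165:325,260:400],None,fx=3.7,fy=3.7,interpolation=cv2.INTER_CUBIC)
cv2.imwrite('pics/s1.png',a[:,:,::-1]);o=telemetry.get_obs();print(o['wrist_force'],o['ee_pos'])
f=t[...,0].astype(int)-t[...,2]
print(f[204,270:312]);print(f[232,270:312])
E
```

```text
[-0.26348698  0.00318463  0.19046643] [0.4899509  0.10036256 0.05015853]
[ 4 14 14 15 15 15 14 12 14 15 15 16 15 16 16 16 17 17 17 16 17 18 18 18
 18 18 18 18 18 15 16 18 19 18 18 19 19 16 15 17 16 25]
[-11 -10  -7   2   8  10  10  11  10  11  11  11  14  17  18  18  19  19
  19  17  16  16  11   5   4   6   9  15  19  19  20  19  18  18  17  15
  10   9  11  13  13  15]
```

View pics/s1.png

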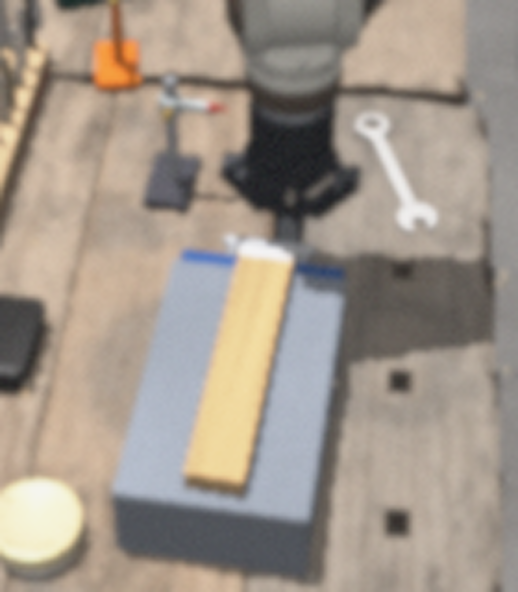

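Call:
play_rows([
  [[3,0,0],[0,0,0],1],
  [[6,0,0],[0,0,0],1],
  [[9,0,0],[0,0,0],1],
  [[11,0,0],[0,0,0],1],
  [[11,0,0],[0,0,0],1],
])

```text
time: 4.4
ee_pos: [0.4909, 0.1115, 0.0503]
tcp_rot: [180.0, -0.0, 85.7]
wrist_force: [-0.6, 0.1, -0.2]
opening: 0.0002
grasp_force: 0.0
```

Call:
play_rows([
  [[1,0,0],[0,0,0],1],
  [[2,0,0],[0,0,0],1],
  [[3,0,0],[0,0,0],1],
  [[3,0,0],[0,0,0],1],
])

```text
time: 4.8
ee_pos: [0.491, 0.113, 0.0503]
tcp_rot: [180.0, 0.2, 85.7]
wrist_force: [-0.7, -9.0, 1.3]
opening: -0.0001
grasp_force: 4.3
```

Call:
play_rows([
  [[-8,0,0],[0,0,0],1],
  [[-25,0,0],[0,0,0],1],
  [[-40,0,0],[0,0,0],1],
  [[-40,0,-40],[0,0,0],1],
  [[-40,0,-90],[0,0,0],1],
  [[-40,0,-140],[0,0,0],1],
  [[-40,0,-150],[0,0,0],1],
  [[-40,0,-150],[0,0,0],0],
  [[-40,0,-150],[0,0,0],0],
])

```text
time: 5.7
ee_pos: [0.4878, 0.074, 0.1991]
tcp_rot: [-179.9, 0.0, 85.7]
wrist_force: [-0.8, 0.3, -0.3]
opening: 0.0285
grasp_force: 0.0
```

```bash
python3 - <<'E'
from g import *
tail=w2ch([.5105,.4124]); print('tail',tail)
# board y at grasp x=.095: board yaw -1deg rel chest
inc(.095,tail[1]+.0225*np.tan(np.radians(1)),.2)
E
```

```text
tail [0.11750663 0.01766021]
now ch [-0.2217  0.0149] 0.1991 shift mm [316.7  -3.2  -1. ] turn [-0.07  0.01 -0.  ] t 5.7 F [-0.8  0.3 -0.3]
```

```bash
python3 - <<'E'
from g import *
inc(.095,.0025,.12)
E
```

```text
now ch [-0.2217  0.0149] 0.1991 shift mm [316.7  12.5  79. ] turn [-0.07  0.01 -0.  ] t 5.7 F [-0.8  0.3 -0.3]
```

Call:
play_rows([
  [[40,2,0],[0,0,0],0.2],
  [[80,4,0],[0,0,0],0.2],
  [[120,6,0],[0,0,0],0.2],
  [[160,8,0],[0,0,0],0.2],
  [[200,10,0],[0,0,0],0.2],
  [[240,12.5,0],[0,0,0],0.2],
  [[280,12.5,0],[0,0,0],0.2],
  [[305,12.5,0],[0,0,0],0.2],
  [[316.5,12.5,0],[0,0,0],0.2],
  [[316.5,12.5,20],[0,0,0],0.2],
  [[316.5,12.5,50],[0,0,0],0.2],
  [[316.5,12.5,70],[0,0,0],0.2],
  [[316.5,12.5,80],[0,0,0],0.2],
  [[316.5,12.5,80],[0,0,0],0.2],
  [[316.5,12.5,80],[0,0,0],0.2],
])

```text
time: 7.2
ee_pos: [0.5244, 0.3887, 0.1209]
tcp_rot: [180.0, -0.0, 85.7]
wrist_force: [-0.8, -0.1, -0.3]
opening: 0.0684
grasp_force: 0.0
```

```bash
python3 - <<'E'
from g import *
inc(.095,.0025,.1)
im,d=camera('side');t,dt=camera('top');np.savez('s2',im=im);np.savez('t2',im=t)
a=cv2.resize(im[165:325,270:380],None,fx=3.7,fy=3.7,interpolation=cv2.INTER_CUBIC);b=cv2.resize(t[185:255,200:310],None,fx=3.6,fy=3.6,interpolation=cv2.INTER_CUBIC)
c=np.zeros((592,a.shape[1]+b.shape[1],3),np.uint8);c[:,:a.shape[1]]=a;c[:b.shape[0],a.shape[1]:]=b
c=c[:,:800]
cv2.imwrite('pics/p2.png',c[:,:,::-1])
E
```

```text
now ch [0.0949 0.002 ] 0.1209 shift mm [ 0.1 -0.5 20.9] turn [ 0.01 -0.01 -0.  ] t 7.2 F [-0.8 -0.1 -0.3]
```

View pics/p2.png

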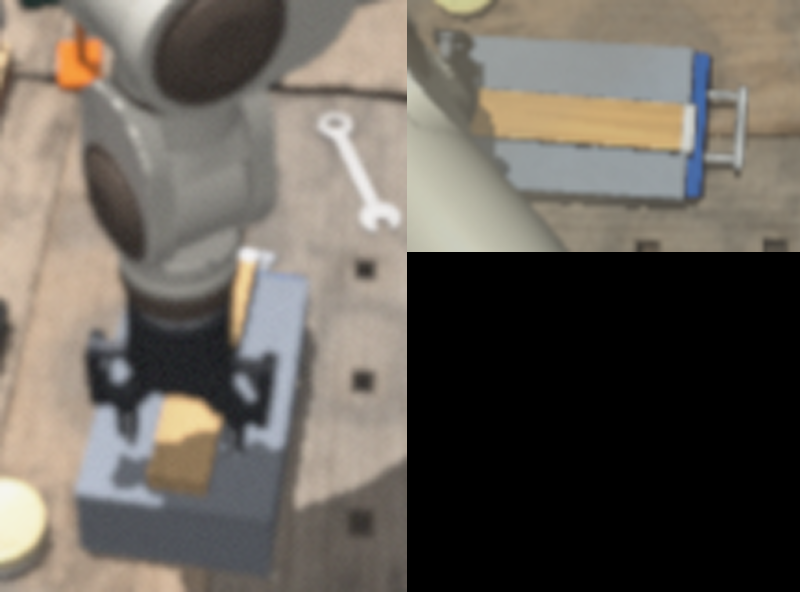

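Call:
play_rows([
  [[0,0,10],[0,0,0],0.2],
  [[0,0,18],[0,0,0],0.2],
  [[0,0,22],[0,0,0],0.2],
  [[0,0,25],[0,0,0],0.2],
  [[0,0,25],[0,0,0],0.3],
  [[0,0,25],[0,0,0],0.4],
  [[0,0,25],[0,0,0],0.42],
], grip_force=25)

```text
time: 8.0
ee_pos: [0.5244, 0.3891, 0.0956]
tcp_rot: [180.0, -0.0, 85.7]
wrist_force: [-0.7, -0.3, -0.0]
opening: 0.0496
grasp_force: 0.0
```

Call:
play_rows([
  [[0,0,1],[0,0,0],0.42],
  [[0,0,2],[0,0,0],0.42],
  [[0,0,2],[0,0,0],0.42],
])

```text
time: 8.3
ee_pos: [0.5242, 0.3889, 0.0932]
tcp_rot: [-180.0, 0.0, 85.7]
wrist_force: [0.2, -0.3, 0.1]
opening: 0.0495
grasp_force: 0.0
```

Call:
play_rows([
  [[0,0,1],[0,0,0],0.42],
  [[0,0,2],[0,0,0],0.42],
  [[0,0,2],[0,0,0],0.42],
])

```text
time: 8.6
ee_pos: [0.5243, 0.389, 0.0913]
tcp_rot: [180.0, -0.0, 85.7]
wrist_force: [-0.5, -0.4, 0.2]
opening: 0.0498
grasp_force: 0.0
```

Call:
play_rows([
  [[0,0,1],[0,0,0],0.42],
  [[0,0,2],[0,0,0],0.42],
  [[0,0,2],[0,0,0],0.42],
])

```text
time: 8.9
ee_pos: [0.5243, 0.389, 0.0911]
tcp_rot: [179.9, -0.1, 85.7]
wrist_force: [-2.7, -2.9, 10.7]
opening: 0.0495
grasp_force: 5.7
```

Call:
play_rows([
  [[0,0,0],[0,0,0],0.5],
  [[0,0,0],[0,0,0],0.6],
  [[0,0,0],[0,0,0],0.6],
  [[0,0,0],[0,0,0],0.6],
], grip_force=25)

```text
time: 9.3
ee_pos: [0.5248, 0.3895, 0.0918]
tcp_rot: [179.9, -0.1, 85.7]
wrist_force: [-0.8, -1.8, 13.5]
opening: 0.0455
grasp_force: 33.1
```

Call:
play_rows([
  [[0,0,0],[0,0,0],0.4],
  [[0,0,0],[0,0,0],0.4],
  [[0,0,-2],[0,0,0],0.4],
  [[0,0,-4],[0,0,0],0.4],
  [[0,0,-4],[0,0,0],0.42],
  [[0,0,-4],[0,0,0],0.5],
  [[0,0,-4],[0,0,0],0.6],
  [[0,0,-4],[0,0,0],0.6],
  [[0,0,-4],[0,0,0],0.6],
], grip_force=30)

```text
time: 10.2
ee_pos: [0.5242, 0.389, 0.0933]
tcp_rot: [-180.0, -0.0, 85.7]
wrist_force: [-0.2, -0.5, 2.0]
opening: 0.0452
grasp_force: 31.7
```

```bash
python3 - <<'E'
from g import *
inc(-.061,.0025,.0935)
E
```

```text
now ch [0.0952 0.0022] 0.0933 shift mm [-156.2   -0.3   -0.2] turn [-0.   -0.    0.02] t 10.2 F [-0.2 -0.5  2. ]
```

Call:
play_rows([
  [[-3,0,0],[0,0,0],0.6],
  [[-9,0,0],[0,0,0],0.6],
  [[-16,0,0],[0,0,0],0.6],
  [[-24,0,0],[0,0,0],0.6],
  [[-32,0,0],[0,0,0],0.6],
  [[-40,0,0],[0,0,0],0.6],
  [[-48,0,0],[0,0,0],0.6],
  [[-56,0,0],[0,0,0],0.6],
  [[-64,0,0],[0,0,0],0.6],
  [[-72,0,0],[0,0,0],0.6],
  [[-80,0,0],[0,0,0],0.6],
  [[-88,0,0],[0,0,0],0.6],
  [[-96,0,0],[0,0,0],0.6],
  [[-104,0,0],[0,0,0],0.6],
  [[-112,0,0],[0,0,0],0.6],
  [[-120,0,0],[0,0,0],0.6],
  [[-126,0,0],[0,0,0],0.6],
  [[-130,0,0],[0,0,0],0.6],
  [[-130,0,0],[0,0,0],0.6],
], grip_force=45)

```text
time: 12.1
ee_pos: [0.5145, 0.2583, 0.0933]
tcp_rot: [180.0, 0.1, 85.7]
wrist_force: [0.3, -4.1, 5.8]
opening: 0.045
grasp_force: 46.6
```

```bash
python3 - <<'E'
from g import *
inc(-.061,.0025,.0935)
im,d=camera('side');t,dt=camera('top');np.savez('s3',im=im);np.savez('t3',im=t)
a=cv2.resize(im[165:325,270:380],None,fx=3.7,fy=3.7,interpolation=cv2.INTER_CUBIC);b=cv2.resize(t[185:255,230:340],None,fx=3.5,fy=3.5,interpolation=cv2.INTER_CUBIC)
c=np.zeros((592,a.shape[1]+b.shape[1],3),np.uint8);c[:,:a.shape[1]]=a;c[:b.shape[0],a.shape[1]:]=b
cv2.imwrite('pics/p3.png',c[:,:,::-1])
E
```

```text
now ch [-0.0358  0.0021] 0.0933 shift mm [-25.2  -0.3  -0.1] turn [ 0.    0.07 -0.03] t 12.1 F [ 0.3 -4.1  5.8]
```

View pics/p3.png

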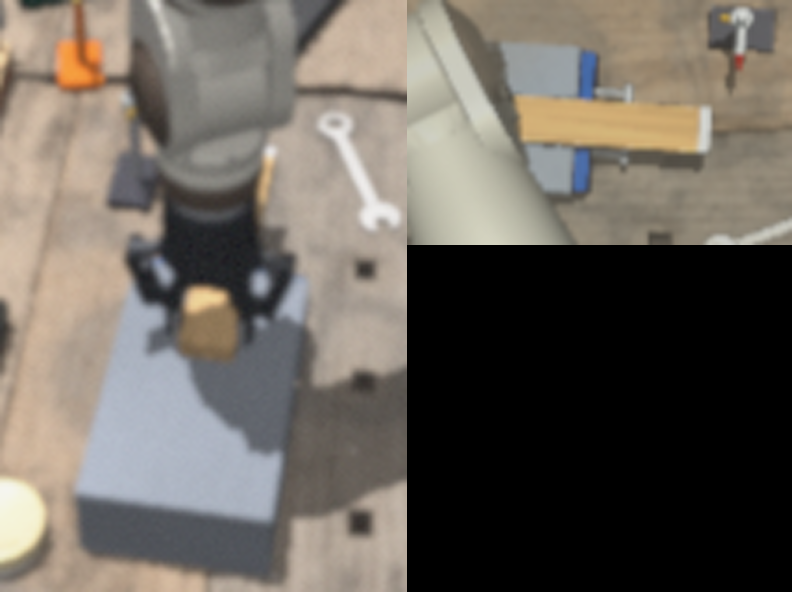

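The board is sliding straight, with its white end at top ≈(316,221), short of the red tip at top ≈(325,204). The drawer front sits at the chest edge. Next I'll measure what is left.

```bash
cat > fin.py <<'E'
from g import *; from e import cross,line
def run(t):
    t=t.astype(int);f=t[...,0]-t[...,2];w=t.min(-1)
    us=range(282,311)
    n=line(us,[cross(f[:,k],206,219) for k in us]);m=line(us,[cross(f[:,k],222,231) for k in us])
    for q in(n,m):
        P=onz('top',[[283,np.polyval(q[0],283)],[309,np.polyval(q[0],309)]],.095);d=P[0]-P[1];print('board yaw rel chest',(np.degrees(np.arctan2(d[1],d[0]))-YAW).round(2),q[1:],[w2ch(p).round(4).tolist() for p in P])
    # end: outer edge of white using min channel
    E=[]
    for v in range(216,227):
        r=w[v];k=300+np.argmax(r[300:335]);E.append([cross(r,k,k+6),v])
    E=np.array(E);E=E[~np.isnan(E[:,0])]
    print('end ch x',np.median([w2ch(p)[0] for p in onz('top',E,.095)]).round(4),np.round([w2ch(p)[0] for p in onz('top',E,.095)],4))
    r=t[...,0]-t[...,1:].max(-1)-19
    R=[]
    for v in range(201,206):
        a=np.clip(r[v,320:331],0,None);R.append([(a*np.arange(320,331)).sum()/a.sum(),v])
    print('tip ch',[w2ch(p).round(4).tolist() for p in onz('top',R,.107)])
E
python3 - <<'E'
from fin import *
run(np.load('t3.npz')['im'])
t=np.load('t3.npz')['im'].astype(int);s=t.sum(-1)
for v in(208,235): print(v,s[v,280:300].tolist(),(t[v,275:295,0]-t[v,275:295,2]).tolist())
for v in (211,233): print('handle',s[v,286:300].tolist())
t2=np.load('t2.npz')['im'].astype(int).sum(-1)
for v in(210,228,):a=t2[v,288:299]-t2[v,[286,302]].mean();print('handle row',v,t2[v,286:302].tolist())
E
```

```text
board yaw rel chest 0.36 (19, np.float64(0.0603807940325049)) [[-0.1338, -0.0182], [-0.226, -0.0188]]
board yaw rel chest -0.87 (26, np.float64(0.07785572499485245)) [[-0.1368, 0.0264], [-0.2289, 0.0278]]
end ch x -0.2534 [-0.2523 -0.2526 -0.2528 -0.253  -0.2533 -0.2535 -0.2536 -0.2536 -0.2537
 -0.2537 -0.2534]
tip ch [[-0.278, -0.0701], [-0.278, -0.0666], [-0.2781, -0.0631], [-0.2788, -0.0595], [-0.2799, -0.0561]]
208 [327, 339, 315, 235, 256, 342, 352, 355, 374, 388, 393, 387, 384, 406, 402, 410, 408, 398, 391, 393] [-12, -12, -12, -12, -39, -88, -96, -84, -33, 7, 22, 25, 27, 30, 31, 34, 32, 28, 27, 34]
235 [336, 293, 280, 362, 386, 389, 389, 396, 402, 407, 406, 404, 409, 418, 409, 406, 415, 425, 424, 417] [-10, -11, -38, -87, -91, -86, -58, 1, 21, 23, 23, 23, 25, 25, 26, 26, 25, 26, 26, 26]
handle [442, 437, 448, 461, 468, 465, 495, 555, 441, 423, 422, 428, 430, 434]
handle [377, 383, 392, 398, 370, 288, 321, 395, 409, 408, 411, 409, 407, 403]
handle row 210 [425, 423, 432, 432, 413, 411, 463, 531, 427, 398, 401, 407, 413, 419, 427, 434]
handle row 228 [505, 502, 490, 478, 469, 506, 544, 422, 399, 395, 388, 391, 392, 392, 393, 391]
```

Call:
play_rows([
  [[-3,0,0],[0,0,0],0.6],
  [[-7,0,0],[0,0,0],0.6],
  [[-12,0,0],[0,0,0],0.6],
  [[-17,0,0],[0,0,0],0.6],
  [[-21,0,0],[0,0,0],0.6],
  [[-24,0,0],[0,0,0],0.6],
  [[-24,0,0],[0,0,0],0.6],
  [[-24,0,0],[0,0,0],0.6],
])

```text
time: 13.0
ee_pos: [0.5127, 0.2347, 0.0933]
tcp_rot: [180.0, 0.1, 85.7]
wrist_force: [-1.3, -1.8, 5.3]
opening: 0.0451
grasp_force: 46.6
```

```bash
python3 - <<'E'
from fin import *
ts=[];
for _ in range(6): ts.append(camera('top')[0].astype(float))
im,_=camera('side');t=np.mean(ts,0);np.savez('t4',im=t);np.savez('s4',im=im)
inc(-.061,.0025,.0935)
run(t)
a=cv2.resize(t[190:240,270:335].astype(np.uint8),None,fx=8,fy=8,interpolation=cv2.INTER_CUBIC)
b=cv2.resize(im[180:260,300:360],None,fx=4.5,fy=4.5,interpolation=cv2.INTER_CUBIC)[:400]
c=np.zeros((400,a.shape[1]+b.shape[1],3),np.uint8);c[:a.shape[0],:a.shape[1]]=a;c[:b.shape[0],a.shape[1]:]=b
cv2.imwrite('pics/p4.png',c[:,:800,::-1])
print(telemetry.get_obs()['tcp_rot'])
f=(t[...,0]-t[...,2]).round().astype(int)
for k in (295,305,312): print(k,f[204:234,k].tolist())
E
```

```text
now ch [-0.0596  0.0022] 0.0933 shift mm [-1.4 -0.3 -0.2] turn [ 0.    0.09 -0.01] t 13.35 F [ 0.7 -2.   5.7]
board yaw rel chest -0.02 (20, np.float64(0.07214596030457841)) [[-0.1337, -0.0187], [-0.226, -0.0187]]
board yaw rel chest -0.83 (28, np.float64(0.0619172569159559)) [[-0.1368, 0.0262], [-0.2289, 0.0276]]
end ch x -0.2774 [-0.2773 -0.2775 -0.2776 -0.2774 -0.2775 -0.2777 -0.2775 -0.2764 -0.2756
 -0.2757 -0.2759]
tip ch [[-0.278, -0.0701], [-0.2779, -0.0666], [-0.2781, -0.0631], [-0.2789, -0.0595], [-0.2795, -0.056]]
[1.79998759e+02 9.02094484e-02 8.56863357e+01]
295 [41, 41, 41, 40, 38, 35, 35, 37, 38, 43, 67, 85, 90, 92, 92, 91, 90, 90, 90, 89, 92, 90, 80, 53, 22, 16, 15, 17, 22, 25]
305 [38, 36, 37, 39, 41, 42, 43, 42, 43, 43, 47, 73, 86, 88, 92, 94, 92, 90, 90, 89, 90, 93, 92, 76, 43, 18, 13, 13, 14, 18]
312 [35, 36, 35, 36, 35, 34, 35, 36, 37, 38, 41, 62, 82, 87, 88, 92, 92, 90, 89, 91, 91, 92, 94, 87, 58, 20, 13, 14, 15, 18]
```

View pics/p4.png

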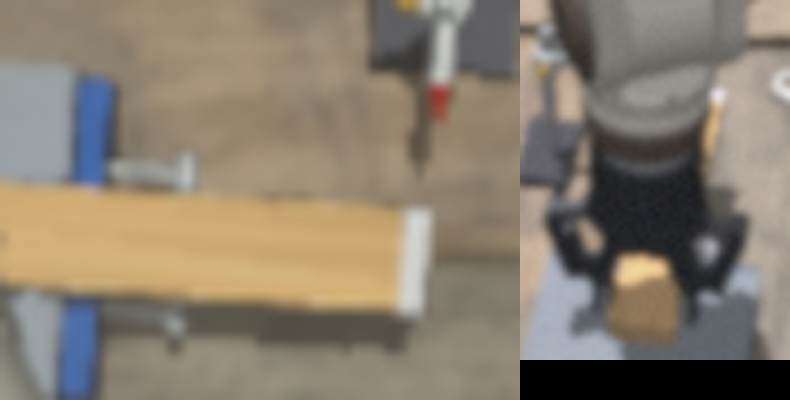

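```bash
python3 - <<'E'
from fin import *
t=np.load('t4.npz')['im'];f=t[...,0]-t[...,2]
def yaw(P): d=P[0]-P[1];return np.degrees(np.arctan2(d[1],d[0])).round(2)
for a,b in((291,317),(292,314),(300,317)):
  for lo,hi,th in((208,219,64),(221,232,55)):
    us=np.arange(a,b);v=[]
    for k in us:
        s=f[lo:hi,k];i=np.where((s[:-1]-th)*(s[1:]-th)<=0)[0];v.append(lo+i[0]+(th-s[i[0]])/(s[i[0]+1]-s[i[0]]) if len(i) else np.nan)
    q=line(us,v);P=onz('top',[[a,np.polyval(q[0],a)],[b,np.polyval(q[0],b)]],.095);print(a,b,lo,yaw(P),q[1:])
vs=range(217,227);q=line(vs,[cross(f[k],317,323) for k in vs]);P=onz('top',[[np.polyval(q[0],k),k] for k in (226,217)],.095)
print('white boundary yaw',yaw(P)-90,q[1:])
vs=[v for v in list(range(202,212))+list(range(232,238))]
for nm,a,b in(('inner',276,282),):
  q=line(vs,[cross(f[k],*( (276,282) if k<220 else (274,280))) for k in vs]);P=onz('top',[[np.polyval(q[0],k),k] for k in (237,202)],.07);print('chest/blue yaw',yaw(P)-90,q[1:])
q=line(vs,[cross(f[k],*( (281,287) if k<220 else (279,285))) for k in vs]);P=onz('top',[[np.polyval(q[0],k),k] for k in (237,202)],.06);print('blue outer yaw',yaw(P)-90,q[1:],[w2ch(p).round(4) for p in P])
E
```

```text
291 317 208 85.44 (20, np.float64(0.078881049067187))
291 317 221 85.19 (24, np.float64(0.07554225007455556))
292 314 208 85.32 (18, np.float64(0.08094052220777169))
292 314 221 84.91 (21, np.float64(0.06080201632298991))
300 317 208 85.1 (15, np.float64(0.06555937465500739))
300 317 221 85.39 (17, np.float64(0.07620648593869071))
white boundary yaw 85.09 (10, np.float64(0.053153016459362094))
chest/blue yaw 85.63999999999999 (13, np.float64(0.05764415669778251))
blue outer yaw 85.99000000000001 (11, np.float64(0.07035370199078131)) [array([-0.1301,  0.0644]), array([-0.1294, -0.0623])]
```

Call:
play_rows([
  [[-0.4,0,0],[0,0,0],0.6],
  [[-0.8,0,0],[0,0,0],0.6],
  [[-0.8,0,0],[0,0,0],0.6],
  [[-0.8,0,0],[0,0,0],0.6],
])

```text
time: 13.75
ee_pos: [0.5127, 0.2346, 0.0933]
tcp_rot: [180.0, 0.0, 85.7]
wrist_force: [0.2, 1.5, 5.5]
opening: 0.0451
grasp_force: 46.5
```

Call:
play_rows([
  [[-0.3,0,0],[0,0,-0.25],0.6],
  [[-0.3,0,0],[0,0,-0.5],0.6],
  [[-0.3,0,0],[0,0,-0.5],0.6],
  [[-0.3,0,0],[0,0,-0.5],0.6],
  [[-0.3,0,0],[0,0,-0.5],0.6],
])

```text
time: 14.25
ee_pos: [0.5126, 0.2343, 0.0933]
tcp_rot: [-180.0, 0.0, 86.2]
wrist_force: [-1.1, 2.3, 5.8]
opening: 0.0451
grasp_force: 46.6
```

```bash
python3 - <<'E'
from fin import *
t=np.mean([camera('top')[0].astype(float) for _ in range(8)],0);np.savez('t5',im=t)
inc(-.061,.0025,.0935);run(t)
f=t[...,0]-t[...,2]
def yaw(P): d=P[0]-P[1];return np.degrees(np.arctan2(d[1],d[0])).round(2)
for lo,hi,th in((208,219,64),(221,232,55)):
    a,b=291,317;us=np.arange(a,b);v=[]
    for k in us:
        s=f[lo:hi,k];i=np.where((s[:-1]-th)*(s[1:]-th)<=0)[0];v.append(lo+i[0]+(th-s[i[0]])/(s[i[0]+1]-s[i[0]]) if len(i) else np.nan)
    q=line(us,v);P=onz('top',[[a,np.polyval(q[0],a)],[b,np.polyval(q[0],b)]],.095);print(lo,yaw(P),q[1:])
vs=range(217,227);q=line(vs,[cross(f[k],317,323) for k in vs]);P=onz('top',[[np.polyval(q[0],k),k] for k in (226,217)],.095)
print('white boundary',yaw(P)-90,q[1:],[w2ch(p)[0].round(4) for p in P])
s,d=camera('side');Pc=cloud('side',d)
o=telemetry.get_obs();print(o['wrist_force'],o['qd'].round(2),o['tcp_rot'])
_,dt=camera('top');Q=cloud('top',dt)
for u in(288,294,300,306,312,318):print(u,np.median(Q[218:224,u,2]).round(4),end=' ')
E
```

```text
now ch [-0.0599  0.0023] 0.0933 shift mm [-1.1 -0.3 -0.2] turn [-0.    0.01  0.53] t 14.65 F [0.1 2.4 5.2]
board yaw rel chest 0.27 (19, np.float64(0.06254997777330479)) [[-0.1337, -0.0196], [-0.2259, -0.02]]
board yaw rel chest 0.14 (25, np.float64(0.055393059502291155)) [[-0.1367, 0.0259], [-0.2287, 0.0257]]
end ch x -0.2776 [-0.2771 -0.2775 -0.2777 -0.2777 -0.2776 -0.2778 -0.2779 -0.2778 -0.277
 -0.2765 -0.2762]
tip ch [[-0.2781, -0.0701], [-0.278, -0.0666], [-0.2781, -0.0631], [-0.2788, -0.0595], [-0.2796, -0.056]]
208 85.41 (22, np.float64(0.09599828522261787))
221 85.73 (23, np.float64(0.06483445851880386))
white boundary 85.4 (10, np.float64(0.06682455281803613)) [np.float64(-0.2651), np.float64(-0.2653)]
[-0.76460522  1.94455805  5.43748148] [-0.02  0.01 -0.07 -0.04 -0.06 -0.04] [-1.79994331e+02  9.36406467e-03  8.62220988e+01]
288 0.0927 294 0.0933 300 0.0929 306 0.0932 312 0.0948 318 0.0916
```

Call:
play_rows([
  [[-0.5,0,0],[0,0,0],0.6],
  [[-1.0,0,0],[0,0,-0.1],0.6],
  [[-1.0,0,0],[0,0,-0.1],0.6],
  [[-1.0,0,0],[0,0,-0.1],0.6],
  [[-1.0,0,0],[0,0,-0.1],0.6],
  [[-1.0,0,0],[0,0,-0.1],0.6],
])

```text
time: 15.35
ee_pos: [0.5126, 0.2334, 0.0933]
tcp_rot: [180.0, -0.0, 86.3]
wrist_force: [-0.5, 3.8, 5.2]
opening: 0.0453
grasp_force: 46.6
```

```bash
python3 - <<'E'
from fin import *
t=np.mean([camera('top')[0].astype(float) for _ in range(8)],0)
inc(-.061,.0025,.0935);run(t)
im=t[150:270,190:350].astype(np.uint8);cv2.imwrite('pics/p5.png',cv2.resize(im,None,fx=4.5,fy=4.5,interpolation=cv2.INTER_CUBIC)[:,:,::-1])
E
```

```text
now ch [-0.0609  0.0022] 0.0933 shift mm [-0.1 -0.3 -0.2] turn [ 0.   -0.    0.62] t 15.75 F [0.4 2.5 4.8]
board yaw rel chest 0.35 (17, np.float64(0.058474028296155306)) [[-0.1337, -0.0198], [-0.2259, -0.0203]]
board yaw rel chest 0.37 (25, np.float64(0.06840539251205516)) [[-0.1367, 0.0259], [-0.2287, 0.0253]]
end ch x -0.2785 [-0.2772 -0.2774 -0.2776 -0.2777 -0.2781 -0.2785 -0.2787 -0.2787 -0.2787
 -0.2786 -0.2787]
tip ch [[-0.278, -0.0701], [-0.278, -0.0666], [-0.2781, -0.0631], [-0.2788, -0.0595], [-0.2796, -0.056]]
```

View pics/p5.png

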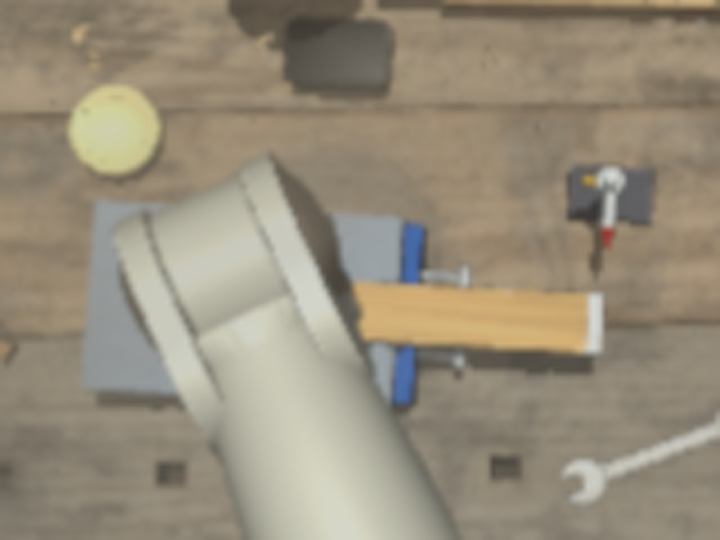

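The drawer is shut. The board is square and level, and its end (-278.5 mm) lines up with the tip (≈-278.3 mm). The gripper is holding it and the other tools are where they were. Handing it in.

```bash
python3 -c "
from workcell import workorder
print(workorder.job_done())"
```

```text
the job is handed in; nothing more can be done
None
```

I shut the drawer, slid the board out square to within about 0.4° with its white end within about 1 mm of the red pointer by camera, and handed the job in at about 16 s with the gripper holding the board level; no verdict came back.

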